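# Draw the sanding spindle out and take its cap off, whichever way it unlocks

## Task

Slide the spindle carriage out from under the clear guard, all the way to its stop at the other end of the slide, with the cap still on. Then loosen the knurled cap: some of these unlock clockwise and some anticlockwise and it cannot be seen which, so try both ways until it comes free, and lift it at least 8 cm up off the spindle with the carriage left at the stop. Finish still holding the cap up in the gripper, and leave the other things on the bench undisturbed.

Things in the scene. Friction and masses are not known exactly. Their poses are not given: they have to be found in the camera images.
- carriage (a joint): Slide of the aluminium carriage (plate 110 x 210 mm, top 36 mm above the bench) along the base, in m. It grows as the carriage moves out from under the guard, along minus y of base; 0 is fully under the guard, 0.17 is hard against the stop. It starts at 0. About 5 N moves it and it stays where it is left.
- handle (a point): Middle of the carriage's grip: an upright black plastic fin, 16 mm thick along its x, 30 mm along y (the slide direction), rising to 105 mm above the bench; this point is 90 mm above the bench. It is clear of the guard throughout and is 120 mm from the spindle axis, on the side towards the stop (minus y). It moves with the carriage.
- hub_top (a point): Centre of the top face of the steel spindle hub on the carriage, 82 mm above the bench, on the vertical spindle axis. It moves with the carriage; axes parallel to those of base. Around the hub are two abrasive discs, part of the carriage, 90 mm across, and a steel locating rim, 72 mm across, 3 mm higher than this point. With the carriage at the stop it is 120 mm short of the guard's edge.
- base: The fixed slide base, 130 x 480 mm; origin on the bench under its middle, y along the slide towards the guard. The guard (grey end wall, clear back wall and roof, 142 mm wide, underside 138 mm and top 144 mm above the bench) covers y from 50 to 230 mm, so at the start the cap cannot be reached from above. The stop block is at the minus y end.
- cap_center (a point): Middle of the loose aluminium cap (about 0.15 kg): knurled round knob 40 mm in diameter and 31 mm tall on a flange 60 mm in diameter, 5 mm thick. This point is on its axis, 20 mm above the flange's underside, so 102 mm above the bench when seated; the knob's top is 16 mm higher and bears a thin 3 mm high rib along the cap's x axis. z is up.
- cap: The cap; origin at its underside, x along the rib. Its key reaches 17.5 mm down into the hub: a part-turn lock, not a long thread. From the start it turns about 60 degrees freely one way to an end stop, where it lifts straight out; the other way it meets a hard stop within 15 degrees and stays locked (1 to 2 mm of play). Which way is hidden and changes.
- bracket1: Bystander: bent aluminium bracket standing like a tent, 84 x 60 mm, 30 mm tall; origin on the bench under its middle.
- bracket2: Bystander: bent aluminium bracket standing like a tent, 84 x 60 mm, 30 mm tall; origin on the bench under its middle.
- bracket3: Bystander: bent aluminium bracket standing like a tent, 84 x 60 mm, 30 mm tall; origin on the bench under its middle.
- bracket4: Bystander: bent aluminium bracket standing like a tent, 84 x 60 mm, 30 mm tall; origin on the bench under its middle.
- disc: Bystander: loose green abrasive disc, 90 mm across, 14 mm thick, lying flat; origin under its centre.
- jar: Bystander: white plastic jar, 62 mm across, 95 mm tall, standing; origin under its centre.
- hexkey: Bystander: L-shaped steel hex key, 90 x 30 mm, 6 mm thick, lying flat.

How it is judged:
By the outcome, as a careful person would: the job done as asked, in the order asked, and still so for the second after the job is handed in, while the arm keeps its last pose, push and grip.
It also fails if it takes over 58 s, if anything falls off the work surface, if the arm or the gripper's body presses on something with over 40 N, if the wrist force passes 120 N, or if a joint passes its speed limit or range.

## Robot

A 7-joint arm with a two-finger parallel gripper is mounted at the origin on the work surface. World frame = base frame: x ahead of the robot, y to its left, z up, the work surface at z = 0. Lengths are in m, angles in rad, forces in N, time in s.
With the tool pointing down it reaches from about 0.4 to 0.85 m from the base axis. Payload 10.4 kg.
Tool frame: the origin (TCP) lies midway between the tips of the shut fingers; the grasp point (between the pads) lies manip.pinch_z behind it (manip.pinch_z is the distance from the TCP to the grasp point, in m); z points along the fingers, y is the direction in which the jaws open and shut (so a half turn about z gives the same grasp; the last joint's range is limited). The gripper opens to 85 mm and grips with 20 to 120 N. Pads are 22 mm wide; open, the fingers measure 114 mm over their backs; the gripper's body (76 mm by 85 mm) begins 54 mm behind the grasp point. The pads swing forward as they close: fully open they stand 13 mm farther back than shut.
Start: joints at [-1.32, 0.332, -0.065, 1.46, 0.022, 1.35, -0.088], TCP at [0.169, 0.602, 0.231] pointing down, gripper open.
Joint ranges: [-2.6, 2.6], [-0.5, 2.12], [-1.47, 1.34], [0.16, 2.42], [-1.27, 4.41], [0.06, 2.06], [-2.6, 2.6]. Speed limits (rad/s): [2.22, 2.22, 2.79, 2.79, 3.14, 3.14, 3.14].

## Interface

Orientations are given as a unit quaternion [x, y, z, w].
In Python, from workcell import manip gives the robot as it stands.
- The arm moves only by the shell command python3 -m handwheel 'ROWS' [FORCE]. ROWS is JSON, a list that holds one entry, the list of rows, each a list of 7 numbers: the shift along the tool's x, y, z in m, then the turn, a rotation vector about the tool's x, y, z in rad, then the finger opening in m, from 0 to 0.0854. In form: [[[tx, ty, tz, ax, ay, az, claw], ...]]. A call has 1 to 8 rows; each row is the pose to reach, as a shift and turn from the pose commanded when the call began, along the tool's axes at that moment; what a row does not reach only later rows make up. A row lasts 1/8 s, in which the tool goes at most 62.5 mm and 10.7 degrees, less where a joint would pass 70% of its speed; a pose out of reach is approached as far as the arm can. A call with a gripper value outside its range is refused whole. The fingers move at their own pace and stop on an object; FORCE is the grip in N (left out, the last holds). Time passes only in rows, so rows that repeat a pose let the fingers close. It gives the time, the measured TCP pose, the force and the opening at its end, in the units of the state.
- manip.get_obs(): the state, without advancing time (a new reading comes with each control period).
- manip.camera(name): name is "scene" or "side" or "wrist"; returns the picture (384x512x3 uint8, blue, green, red); there is no depth.
- manip.calibration(name): a dict with "fx", "fy", "cx", "cy" (pixels), "k1" (the pictures are not rectified: a ray, as slopes to the right and down, at radius r is drawn at 1 + k1 r^2 times it, then the intrinsics apply), "view" (4x4, takes a point from world to camera coordinates); the wrist camera has in their place "tool_from_camera" (4x4, takes a point from camera to tool coordinates, whose origin is the TCP and whose axes are the flange's). Camera axes: x right, y up, looking along -z (the intrinsics and any distortion apply to the point x, -y, -z); pixel columns grow to the right and rows downward; lengths in m; the calibration is good to about 2 mm. A picture is of the moment at which its call begins: read the wrist's pose just before it. calibration takes no time and is no camera call.
- manip.hand_in(): hands the job in, once; it reports no verdict.
The state is a dict: "clock": time; "joint_pos": joint angles; "joint_velocities": joint speeds; "tau": joint torques, N m; "position": TCP position; "ee_rot": TCP orientation; "ft_force": force on the tool from outside, world axes, zero at the start; "torque": the same for the moment, N m; "grip_width": opening from 0.0 (shut) to 1.0 (fully open).
Only numpy, scipy, OpenCV 4.12 (cv2) and the standard library are available. Lean on these libraries where they do the work, as an engineer would, in place of code of your own. Each camera call takes 0.05 s, during which the arm holds its last target.

## Working session

There is one attempt and no reset: what is moved stays moved. The work goes in short steps, Python scripts to look and compute and a shell command to move; the robot and the scene stay as the last step left them, time stands still between calls to the robot, and variables do not carry over. Pictures are saved under pics/ and viewed, and the job is handed in when it is done.

```bash
ls; mkdir -p pics; python3 - <<'E'
from workcell import manip
import cv2, numpy as np
print(manip.get_obs(), manip.pinch_z)
for n in ["scene","side","wrist"]:
    cv2.imwrite(f"pics/a_{n}.png", manip.camera(n))
    print(n, manip.calibration(n))
E
```

```text
pics
{'clock': 0.0, 'joint_pos': array([-1.31958286,  0.33286828, -0.06469764,  1.46094454,  0.02159857,
        1.34988894, -0.08852408]), 'joint_velocities': array([-0.00020742, -0.00036846,  0.00142229, -0.00029433, -0.0008406 ,
        0.00063441, -0.00076255]), 'tau': array([ 1.05019476e-04, -6.25468183e+01,  4.90721629e-02, -3.91590357e+01,
        1.62220857e-02,  1.02074406e-02,  1.23847983e-05]), 'position': array([0.16890793, 0.60135539, 0.23051663]), 'ee_rot': array([ 1.36482171e-01,  9.90642275e-01, -7.03917395e-04, -6.42207866e-05]), 'ft_force': array([-0.63964637, -0.09671757,  0.03372944]), 'torque': array([ 0.00849233, -0.03360967,  0.00931408]), 'grip_width': 0.9984311024882483} 0.0187
scene {'fx': 490.6349647692475, 'fy': 490.6349647692475, 'cx': 251.23213151183776, 'cy': 190.79055727422855, 'k1': -0.18783593443391, 'view': array([[-0.84979604,  0.52710828, -0.00188406,  0.46996993],
       [-0.37513983, -0.60227612,  0.70465139,  0.14987099],
       [ 0.37029286,  0.59951675,  0.70955117, -1.16512806],
       [ 0.        ,  0.        ,  0.        ,  1.        ]])}

[... 186 characters left out ...]
6179, -0.36436627],
       [ 0.44407698,  0.43456477,  0.78354904, -0.33157556],
       [-0.53459929, -0.57327854,  0.62093101, -0.62884973],
       [ 0.        ,  0.        ,  0.        ,  1.        ]])}
wrist {'fx': 278.056283560558, 'fy': 278.056283560558, 'cx': 256.2050279161482, 'cy': 197.91748441466459, 'k1': -0.05441119509988767, 'tool_from_camera': array([[-2.97976757e-04,  9.60776557e-01,  2.77323490e-01,
         6.89834570e-02],
       [ 9.99999811e-01,  1.37118875e-04,  5.99430291e-04,
        -7.67574182e-06],
       [ 5.37892287e-04,  2.77323616e-01, -9.60776416e-01,
        -1.44438696e-01],
       [ 0.00000000e+00,  0.00000000e+00,  0.00000000e+00,
         1.00000000e+00]])}
```

View pics/a_scene.png

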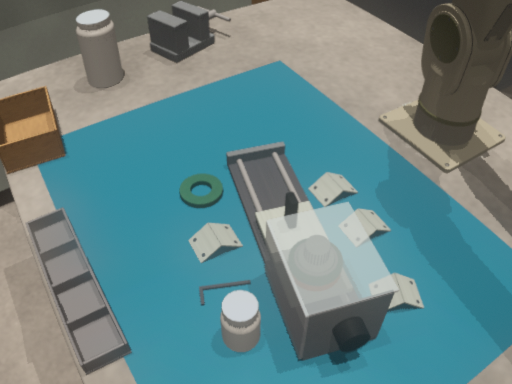

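View pics/a_side.png

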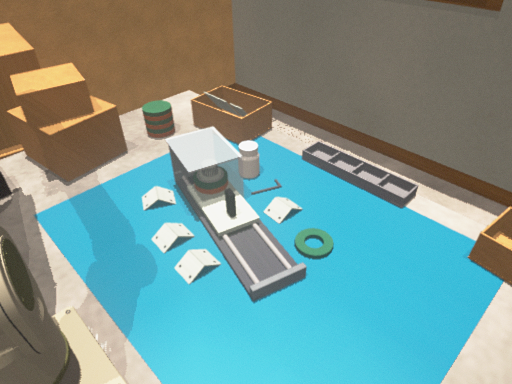

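View pics/a_wrist.png

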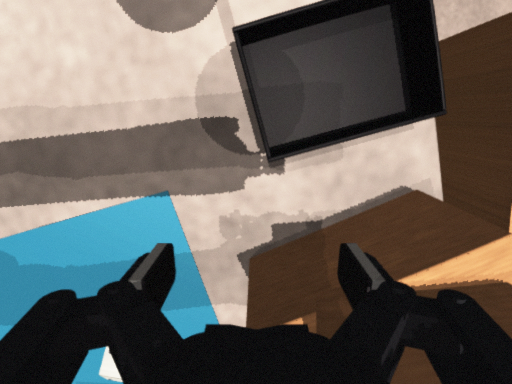

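The scene shows the slide running from the stop (~(255,153)) to the guard (~(340,320)); the black fin is at ~(291,205) and the cap under the clear roof at ~(316,255). I'll zoom in for fitting.

```bash
python3 - <<'E'
import cv2
a=cv2.imread("pics/a_scene.png")[130:370,180:440]; cv2.imwrite("pics/z_scene.png",cv2.resize(a,None,fx=3,fy=2.5*1,interpolation=cv2.INTER_CUBIC)[:600] if 0 else cv2.resize(a,(650,600),interpolation=cv2.INTER_CUBIC))
b=cv2.imread("pics/a_side.png")[120:300,130:350]; cv2.imwrite("pics/z_side.png",cv2.resize(b,(660,540),interpolation=cv2.INTER_CUBIC))
E
```

```text
(no output)
```

View pics/z_scene.png

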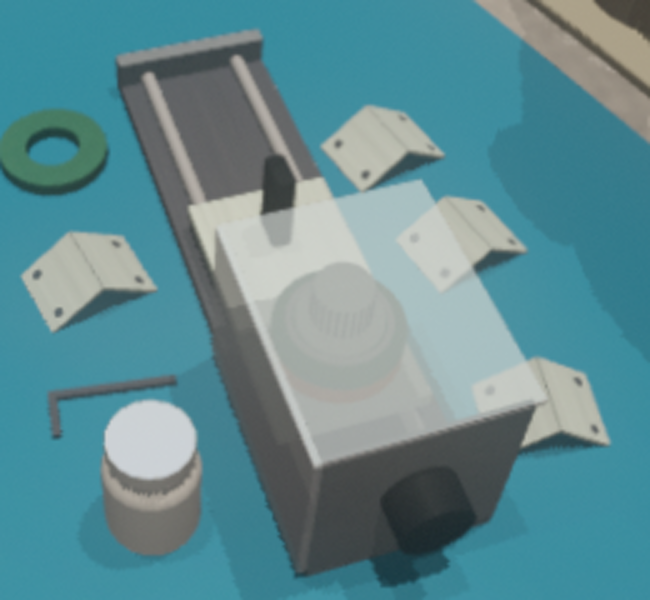

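View pics/z_side.png

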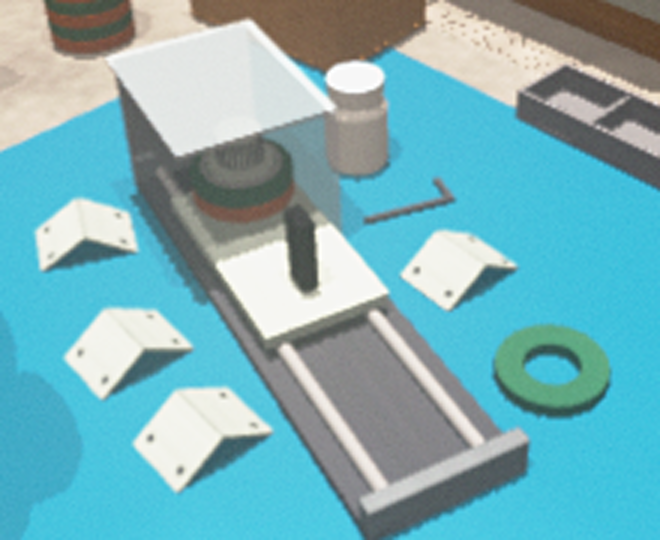

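```bash
cat > h.py <<'E'
import numpy as np, cv2
from scipy.optimize import least_squares
from scipy.spatial.transform import Rotation as R
from workcell import manip
def proj(P,c,view=None):
    V=c["view"] if view is None else view
    P=np.atleast_2d(P); q=P@V[:3,:3].T+V[:3,3]
    s=np.c_[q[:,0]/-q[:,2], -q[:,1]/-q[:,2]]
    r2=(s**2).sum(1,keepdims=True); s=s*(1+c["k1"]*r2)
    return s*[c["fx"],c["fy"]]+[c["cx"],c["cy"]]
def wview(c,o):
    T=np.eye(4); T[:3,:3]=R.from_quat(o["ee_rot"]).as_matrix(); T[:3,3]=o["position"]
    return np.linalg.inv(T@c["tool_from_camera"])
def ray(c,uv,view=None):
    V=c["view"] if view is None else view
    d=(np.array(uv)-[c["cx"],c["cy"]])/[c["fx"],c["fy"]]
    s=d.copy()
    for _ in range(30): s=d/(1+c["k1"]*(s@s))
    o=-V[:3,:3].T@V[:3,3]; return o, V[:3,:3].T@np.array([s[0],-s[1],-1])
def atz(c,uv,z,view=None):
    o,d=ray(c,uv,view); return o+d*(z-o[2])/d[2]
def w(p,L): # base->world, p=(x,y,yaw)
    L=np.atleast_2d(L).astype(float); c,s=np.cos(p[2]),np.sin(p[2])
    return np.c_[L[:,0]*c-L[:,1]*s+p[0], L[:,0]*s+L[:,1]*c+p[1], L[:,2]]
E
python3 - <<'E'
from h import *
cs,cd=manip.calibration("scene"),manip.calibration("side")
L=np.array([[71,50,144],[-71,50,144],[-71,230,144],[71,230,144],[0,-20,105]])/1e3
us=np.array([[217,230],[422,182],[547,402],[317,466],[277,160]])/2.5+[180,130]
ud=np.array([[335,108],[178,157],[110,62],[248,20],[299,212]])/3+[130,120]
print([atz(cs,u,.144) for u in us[:4]])
f=lambda p: np.r_[proj(w(p,L),cs)-us, proj(w(p,L),cd)-ud].ravel()
a=atz(cs,us[:4].mean(0),.144)
best=min((least_squares(f,[a[0],a[1],y],loss="soft_l1") for y in np.arange(-3,3.2,.7)),key=lambda r:r.cost)
print(best.x, np.round(f(best.x).reshape(-1,2),1))
p=best.x
print("handle",w(p,[0,-.02,.09]),"handle end",w(p,[0,-.19,.09]),"hub end",w(p,[0,-.07,.082]))
# bystanders (approx)
for n,z,uv in [("bA",.015,(382,145)),("bB",.015,(462,240)),("bC",.015,(545,402)),("bD",.015,(90,280)),("disc",.007,(52,150)),("jar",.095,(150,440))]:
    print(n, atz(cs,np.array(uv)/2.5+[180,130],z))
E
```

```text
[array([0.6009842, 0.1239718, 0.144    ]), array([0.46478576, 0.16036418, 0.144     ]), array([0.51351742, 0.33168233, 0.144     ]), array([0.64721869, 0.2935739 , 0.144     ])]
[ 0.51872509  0.09073575 -0.2698857 ] [[-1.1 -1.7]
 [-0.4 -1.2]
 [ 0.8 -0.8]
 [-0.8  0.4]
 [ 1.1  3.5]
 [ 0.4 -0.9]
 [-0.7 -0.8]
 [-2.3 -2. ]
 [-0.1 -1. ]
 [ 0.1  0.5]]
handle [[0.51339266 0.07145972 0.09      ]] handle end [[ 0.46806704 -0.09238651  0.09      ]] hub end [[0.5000616  0.02326965 0.082     ]]
bA [0.37173255 0.02534055 0.015     ]
bB [0.38358103 0.13941024 0.015     ]
bC [0.43133928 0.28416644 0.015     ]
bD [0.64347729 0.02250398 0.015     ]
disc [ 0.60095411 -0.11999185  0.007     ]
jar [0.69997023 0.2058262  0.095     ]
```

```bash
python3 -m handwheel '[[[-0.04,-0.035,0,0,0,0.14,0.0854],[-0.08,-0.07,0,0,0,0.28,0.0854],[-0.12,-0.105,0,0,0,0.42,0.0854],[-0.16,-0.14,0,0,0,0.56,0.0854],[-0.2,-0.175,0,0,0,0.7,0.0854],[-0.24,-0.21,0,0,0,0.84,0.0854],[-0.28,-0.245,0,0,0,0.98,0.0854],[-0.32,-0.28,0,0,0,1.12,0.0854]]]' 30
cat >> h.py <<'E'
P0=np.array([0.51872509,0.09073575,-0.2698857])
def move(target_xy, z, xang, o=None):
    """needed shift/turn in tool axes so TCP is at target with tool pointing down, tool x at heading xang (world)"""
    o=o or manip.get_obs(); Rm=R.from_quat(o["ee_rot"])
    T=R.from_matrix(np.c_[[np.cos(xang),np.sin(xang),0],[np.sin(xang),-np.cos(xang),0],[0,0,-1]])
    d=Rm.inv().apply(np.array([*target_xy,z])-o["position"])
    print("shift",np.round(d,4),"turn",np.round((Rm.inv()*T).as_rotvec(),4))
E
python3 -c "
from h import *
o=manip.get_obs(); print(o['position'],o['joint_pos'])
move([.5134,.0715],.19,P0[2]+np.pi/2)"
```

```text
clock: 1.15
position: [0.402, 0.244, 0.2313]
ee_rot: [0.644, 0.765, 0.0, -0.0]
ft_force: [0.5, 0.2, 1.0]
grip_width: 0.998
[0.40198572 0.24401395 0.23127937] [-0.93874031 -0.02406325  0.2934906   1.86681333  0.00697524  1.29763137
 -0.47477823]
shift [-0.1891  0.0802  0.0412] turn [-0.000e+00 -3.000e-04  4.423e-01]
```

```bash
python3 -m handwheel '[[[-0.05,0.021,0.005,0,0,0.12,0.0854],[-0.1,0.042,0.01,0,0,0.24,0.0854],[-0.15,0.063,0.02,0,0,0.36,0.0854],[-0.189,0.08,0.03,0,0,0.442,0.0854],[-0.189,0.08,0.03,0,0,0.442,0.0854],[-0.189,0.08,0.03,0,0,0.442,0.0854]]]'
python3 - <<'E'
from h import *
o=manip.get_obs(); im=manip.camera("wrist"); c=manip.calibration("wrist"); V=wview(c,o)
print(o['position'],o['joint_pos'])
cv2.imwrite("pics/b_raw.png",im)
L=np.array([[8,-35,105],[8,-5,105],[-8,-5,105],[-8,-35,105],[71,50,144],[-71,50,144],[-55,-50,36],[55,-50,36],[0,-20,105]])/1e3
for u in proj(w(P0,L),c,V): cv2.circle(im,tuple(int(v) for v in np.clip(u,-50,2000)),2,(0,0,255),-1)
cv2.imwrite("pics/b.png",cv2.resize(im,(768,576)))
E
```

```text
clock: 1.9
position: [0.5131, 0.0743, 0.2011]
ee_rot: [0.794, 0.608, -0.0, -0.0]
ft_force: [-0.1, 1.1, -0.8]
grip_width: 1.0
[0.51306625 0.07429687 0.20114522] [-0.71199633  0.11412032  0.5198081   1.80686438 -0.0602463   1.23665344
 -0.43923593]
```

View pics/b.png

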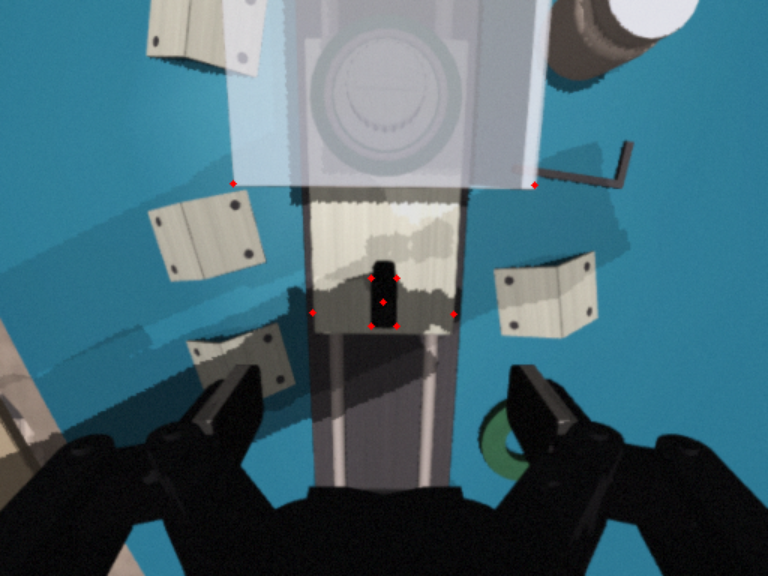

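```bash
python3 -c "
from h import *
move([.5134,.0715],.068,P0[2]+np.pi/2)"
```

```text
shift [-0.0032  0.0013  0.1333] turn [-0.0004 -0.0004  0.0069]
```

```bash
python3 -m handwheel '[[[-0.003,0.001,0.04,0,0,0.005,0.0854],[-0.003,0.001,0.08,0,0,0.005,0.0854],[-0.003,0.001,0.115,0,0,0.005,0.0854],[-0.003,0.001,0.133,0,0,0.005,0.0854],[-0.003,0.001,0.133,0,0,0.005,0.0854]]]'
python3 -c "
from h import *
move([.5134,.0715],.068,P0[2]+np.pi/2)
cv2.imwrite('pics/c.png',manip.camera('wrist'))"
```

```text
clock: 2.58
position: [0.513, 0.0711, 0.0679]
ee_rot: [0.795, 0.606, -0.001, -0.0]
ft_force: [0.1, -0.5, 0.3]
grip_width: 1.0
shift [ 0.0005  0.0003 -0.0001] turn [-0.0013  0.0007  0.0011]
```

View pics/c.png

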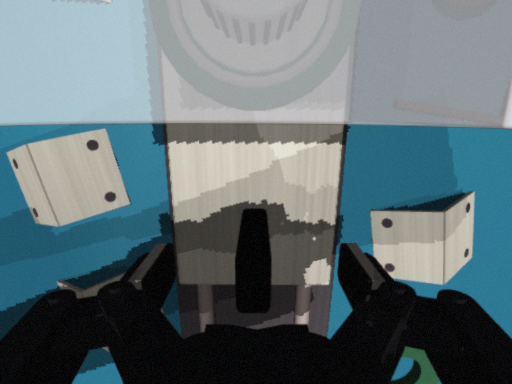

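The fin (255,210–310) stands centred between the open fingers (tips ~165 and ~345, row 250). Closing.

```bash
python3 -m handwheel '[[[0,0,0,0,0,0,0.05],[0,0,0,0,0,0,0.02],[0,0,0,0,0,0,0.005],[0,0,0,0,0,0,0.005],[0,0,0,0,0,0,0.005],[0,0,0,0,0,0,0.005]]]' 40
```

```text
clock: 3.38
position: [0.5115, 0.0713, 0.0684]
ee_rot: [0.796, 0.606, -0.001, -0.002]
ft_force: [-13.6, 1.6, 14.6]
grip_width: 0.184
```

```bash
python3 -m handwheel '[[[-0.005,-0.0015,0,0,0,0,0.005],[-0.025,-0.0015,0,0,0,0,0.005],[-0.05,-0.0015,0,0,0,0,0.005],[-0.08,-0.0015,0,0,0,0,0.005],[-0.11,-0.0015,0,0,0,0,0.005],[-0.135,-0.0015,0,0,0,0,0.005],[-0.155,-0.0015,0,0,0,0,0.005],[-0.162,-0.0015,0,0,0,0,0.005]]]'
python3 -m handwheel '[[[-0.002,0,0,0,0,0,0.005],[-0.004,0,0,0,0,0,0.005],[-0.006,0,0,0,0,0,0.005],[-0.008,0,0,0,0,0,0.005],[-0.008,0,0,0,0,0,0.005]]]'
```

```text
clock: 4.38
position: [0.4675, -0.085, 0.0684]
ee_rot: [0.796, 0.605, -0.0, -0.002]
ft_force: [-7.1, 8.1, 10.3]
grip_width: 0.183
clock: 5.0
position: [0.4657, -0.0917, 0.0684]
ee_rot: [0.796, 0.606, -0.0, -0.002]
ft_force: [-8.5, 5.9, 10.6]
grip_width: 0.182
```

```bash
python3 -m handwheel '[[[-0.002,0,0,0,0,0,0.005],[-0.004,0,0,0,0,0,0.005],[-0.004,0,0,0,0,0,0.005],[-0.004,0,0,0,0,0,0.005]]]'
python3 - <<'E'
from h import *
o=manip.get_obs(); print(o['ft_force'],o['position'], "fwd force", o['ft_force'][:2]@[.267,.964])
cv2.imwrite('pics/d.png',cv2.resize(manip.camera('side')[120:300,130:350],(660,540),interpolation=cv2.INTER_CUBIC))
E
```

```text
clock: 5.5
position: [0.4654, -0.0925, 0.0684]
ee_rot: [0.795, 0.607, 0.001, -0.003]
ft_force: [-4.2, 18.6, 8.3]
grip_width: 0.181
[-4.23655535 18.62126602  8.34814332] [ 0.46544817 -0.09246481  0.06841799] fwd force 16.81974016812275
```

View pics/d.png

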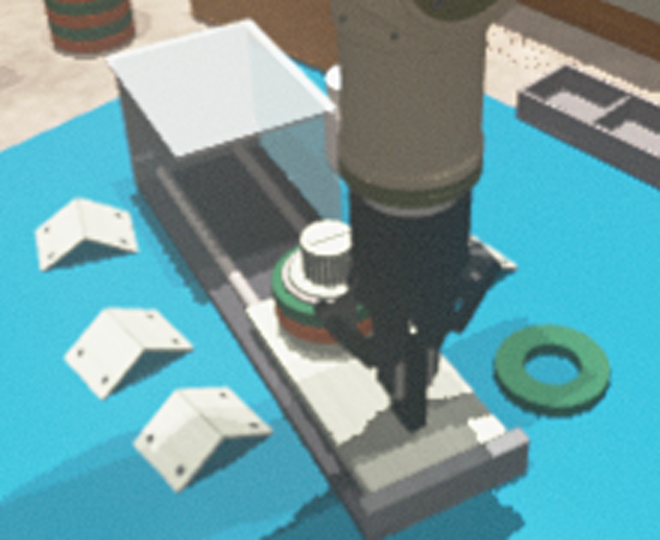

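At the stop: the plate touches the stop block (~(440,480)) and the force rose to 17 N with travel ended. Release and rise.

```bash
python3 -m handwheel '[[[-0.004,0,0,0,0,0,0.04],[-0.004,0,0,0,0,0,0.0854],[-0.004,0,0,0,0,0,0.0854],[-0.004,0,0,0,0,0,0.0854],[-0.004,0,-0.04,0,0,0,0.0854],[-0.004,0,-0.09,0,0,0,0.0854],[-0.004,0,-0.12,0,0,0,0.0854],[-0.004,0,-0.12,0,0,0,0.0854]]]'
python3 - <<'E'
from h import *
o=manip.get_obs(); im=manip.camera("wrist"); c=manip.calibration("wrist"); V=wview(c,o)
print(o['position'],o['joint_pos'],o['ft_force'],o['torque'])
cv2.imwrite("pics/e_raw.png",im)
t=np.linspace(0,2*np.pi,25)
L=np.r_[np.c_[.02*np.cos(t),-.07+.02*np.sin(t),0*t+.118],np.c_[.03*np.cos(t),-.07+.03*np.sin(t),0*t+.087],[[0,-.19,.105]]]
for u in proj(w(P0,L),c,V): cv2.circle(im,tuple(int(v) for v in np.clip(u,-50,2000)),1,(0,0,255),-1)
cv2.imwrite("pics/e.png",cv2.resize(im,(768,576)))
move(w(P0,[0,-.07,0])[0][:2],.085,P0[2]+np.pi/2)
E
```

```text
clock: 6.55
position: [0.466, -0.1008, 0.1904]
ee_rot: [0.796, 0.605, 0.002, 0.001]
ft_force: [0.7, 0.0, -0.1]
grip_width: 0.999
[ 0.46596537 -0.10077979  0.19040282] [-0.50463447  0.00668508  0.63387628  1.9270334  -0.00560019  1.20505377
 -0.13883255] [ 0.6518643   0.01129679 -0.14326012] [-0.00528233  0.02174296  0.02476698]
shift [0.1286 0.0005 0.104 ] turn [ 0.0017 -0.0011 -0.    ]
```

View pics/e.png

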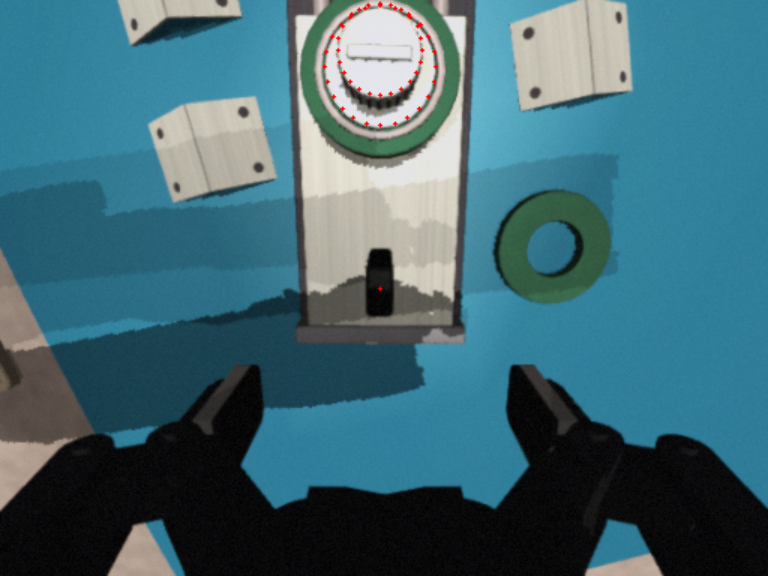

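```bash
python3 -m handwheel '[[[0.04,0,0,0,0,0,0.0854],[0.08,0,0,0,0,0,0.0854],[0.115,0,0,0,0,0,0.0854],[0.127,0,0.01,0,0,0,0.0854],[0.127,0,0.02,0,0,0,0.0854],[0.127,0,0.02,0,0,0,0.0854]]]'
python3 - <<'E'
from h import *
o=manip.get_obs(); im=manip.camera("wrist"); c=manip.calibration("wrist"); V=wview(c,o)
cv2.imwrite("pics/f_raw.png",im)
t=np.linspace(0,2*np.pi,25)
L=np.r_[np.c_[.02*np.cos(t),-.07+.02*np.sin(t),0*t+.118],np.c_[.03*np.cos(t),-.07+.03*np.sin(t),0*t+.087]]
for u in proj(w(P0,L),c,V): cv2.circle(im,tuple(int(v) for v in np.clip(u,-50,2000)),1,(0,0,255),-1)
cv2.imwrite("pics/f.png",cv2.resize(im,(768,576)))
move(w(P0,[0,-.07,0])[0][:2],.085,P0[2]+np.pi/2)
E
```

```text
clock: 7.35
position: [0.4975, 0.0201, 0.1669]
ee_rot: [0.796, 0.605, -0.001, -0.0]
ft_force: [-0.9, -0.2, -1.1]
grip_width: 1.002
shift [0.0037 0.0013 0.0826] turn [-0.0011  0.0009 -0.0023]
```

View pics/f.png

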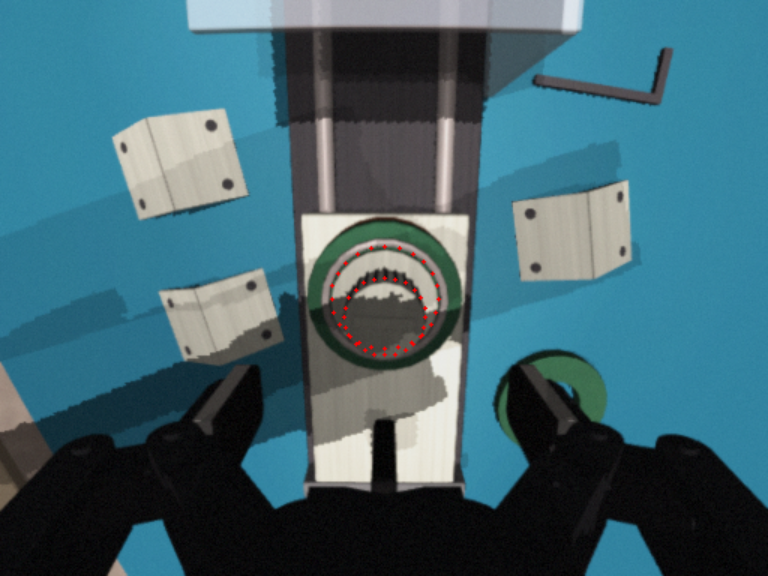

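```bash
python3 - <<'E'
import cv2
a=cv2.imread("pics/f.png")[200:390,290:480]; cv2.imwrite("pics/f_z.png",cv2.resize(cv2.convertScaleAbs(a,alpha=1.2,beta=20),(600,600),interpolation=cv2.INTER_CUBIC))
E
```

```text
(no output)
```

View pics/f_z.png

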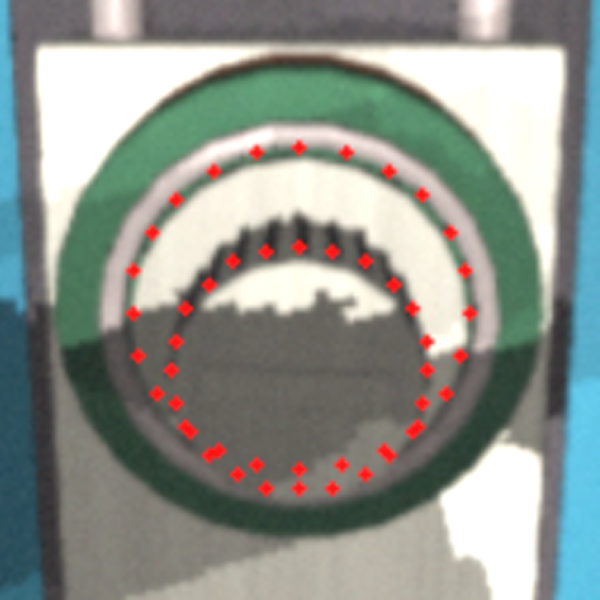

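```bash
python3 -m handwheel '[[[0.002,0,0.03,0,0,0,0.0854],[0.002,0,0.055,0,0,0,0.0854],[0.002,0,0.072,0,0,0,0.0854],[0.002,0,0.08,0,0,0,0.0854],[0.002,0,0.08,0,0,0,0.0854]]]'
python3 - <<'E'
from h import *
move(w(P0,[0,-.072,0])[0][:2],.086,P0[2]+np.pi/2)
print(manip.get_obs()['joint_pos'])
cv2.imwrite('pics/g.png',manip.camera('wrist'))
E
```

```text
clock: 8.02
position: [0.4991, 0.0235, 0.0884]
ee_rot: [0.796, 0.605, -0.0, -0.0]
ft_force: [0.3, -0.3, -0.1]
grip_width: 0.997
shift [-0.0019  0.001   0.0024] turn [-0.      0.     -0.0005]
[-0.6048454   0.20373518  0.51537227  1.97579229 -0.11943545  0.99127011
 -0.30316534]
```

View pics/g.png

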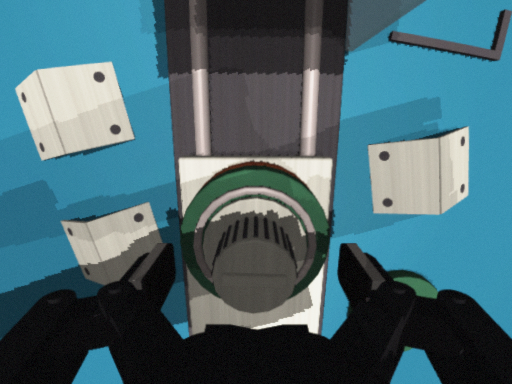

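```bash
python3 -m handwheel '[[[-0.002,0,0.001,0,0,0,0.0854],[-0.002,0,0.001,0,0,0,0.06],[-0.002,0,0.001,0,0,0,0.035],[-0.002,0,0.001,0,0,0,0.03],[-0.002,0,0.001,0,0,0,0.03],[-0.002,0,0.001,0,0,0,0.03],[-0.002,0,0.001,0,0,0,0.03]]]' 40
python3 - <<'E'
from h import *
o=manip.get_obs(); print(o['ft_force'],o['torque'],o['joint_pos'])
cv2.imwrite('pics/h.png',manip.camera('wrist'))
E
```

```text
clock: 8.95
position: [0.4987, 0.0218, 0.0876]
ee_rot: [0.796, 0.606, 0.0, -0.0]
ft_force: [-2.6, -0.3, 4.9]
grip_width: 0.456
[-2.55688327 -0.34804359  4.89157052] [ 0.01956217  0.39915477 -0.00488398] [-0.60262902  0.20351433  0.51637699  1.97804515 -0.12000915  0.98899503
 -0.29901109]
```

View pics/h.png

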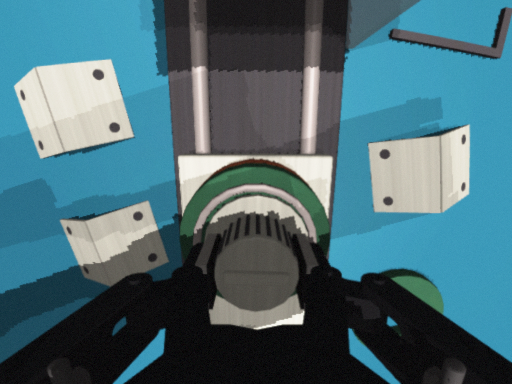

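```bash
python3 -m handwheel '[[[0,0,0,0,0,0.07,0.03],[0,0,0,0,0,0.14,0.03],[0,0,0,0,0,0.21,0.03],[0,0,0,0,0,0.28,0.03],[0,0,0,0,0,0.35,0.03],[0,0,0,0,0,0.35,0.03]]]'
python3 - <<'E'
from h import *
o=manip.get_obs(); print(o['ft_force'],o['torque'],o['joint_pos'],R.from_quat(o['ee_rot']).as_matrix()[:,0])
cv2.imwrite('pics/i.png',manip.camera('wrist'))
E
```

```text
clock: 9.75
position: [0.4989, 0.0218, 0.0876]
ee_rot: [0.889, 0.458, 0.0, 0.0]
ft_force: [0.0, 0.2, 4.9]
grip_width: 0.455
[0.01317476 0.15913059 4.85147447] [ 0.04565659 -0.04925235 -0.06631028] [-0.64164551  0.20732499  0.5604742   1.97964307 -0.13156553  0.98870182
 -0.63796942] [5.80725372e-01 8.14099210e-01 7.20644337e-04]
```

View pics/i.png

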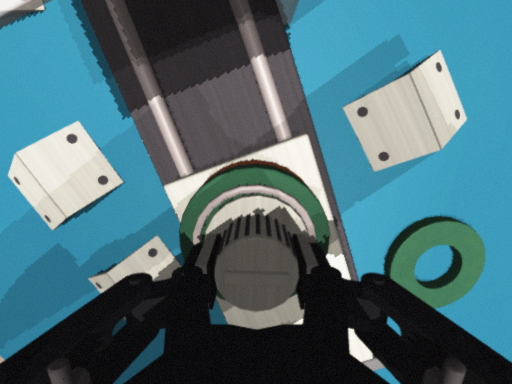

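The rib (222–290, row 275) turned with the gripper by 20° at almost no torque, past the 15° of the locked side, so clockwise looks right. I'll carry on towards the end stop.

```bash
python3 -m handwheel '[[[0,0,0,0,0,0.12,0.03],[0,0,0,0,0,0.24,0.03],[0,0,0,0,0,0.36,0.03],[0,0,0,0,0,0.48,0.03],[0,0,0,0,0,0.58,0.03],[0,0,0,0,0,0.64,0.03],[0,0,0,0,0,0.64,0.03]]]'
python3 - <<'E'
from h import *
o=manip.get_obs(); print(o['ft_force'],o['torque'],o['joint_pos'],R.from_quat(o['ee_rot']).as_matrix()[:,0])
E
```

```text
clock: 10.68
position: [0.4988, 0.022, 0.0876]
ee_rot: [0.988, 0.155, 0.0, -0.0]
ft_force: [-1.5, 0.3, 7.7]
grip_width: 0.457
[-1.53340497  0.34299386  7.69931268] [ 0.10590618  0.20042796 -0.03819729] [-0.71629763  0.21621751  0.64536178  1.98288327 -0.15537627  0.98999302
 -1.25540391] [9.51736673e-01 3.06915130e-01 6.39208210e-04]
```

```bash
python3 -m handwheel '[[[0,0,0,0,0,0.03,0.03],[0,0,0,0,0,0.06,0.03],[0,0,0,0,0,0.09,0.03],[0,0,0,0,0,0.12,0.03],[0,0,0,0,0,0.12,0.03]]]'
python3 - <<'E'
from h import *
o=manip.get_obs(); print(o['ft_force'],o['torque'],o['joint_pos'],R.from_quat(o['ee_rot']).as_matrix()[:,0])
cv2.imwrite('pics/j.png',manip.camera('wrist'))
E
```

```text
clock: 11.3
position: [0.4978, 0.0222, 0.0876]
ee_rot: [0.995, 0.096, -0.001, -0.0]
ft_force: [-7.5, 1.0, 12.2]
grip_width: 0.457
[-7.4699123   1.03733952 12.24218712] [0.10741379 1.50946654 0.2937346 ] [-0.73104034  0.21779894  0.66184716  1.98397021 -0.16027334  0.9923987
 -1.36995544] [ 0.98139032  0.19201708 -0.00157621]
```

View pics/j.png

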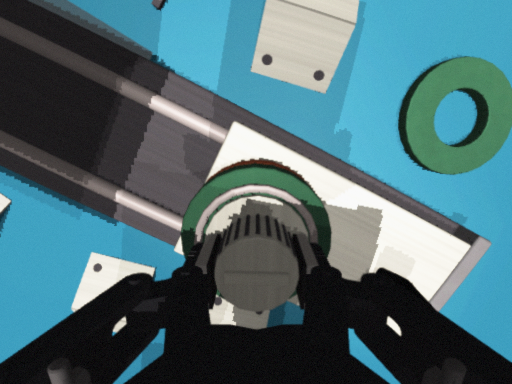

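End stop reached at about 63°: torque is rising and the rib is still aligned with the jaws. Starting a gentle lift.

```bash
python3 -m handwheel '[[[0,0,-0.001,0,0,-0.02,0.03],[0,0,-0.003,0,0,-0.02,0.03],[0,0,-0.005,0,0,-0.02,0.03],[0,0,-0.006,0,0,-0.02,0.03],[0,0,-0.006,0,0,-0.02,0.03]]]'
python3 - <<'E'
from h import *
o=manip.get_obs(); print(o['ft_force'],o['torque'])
cv2.imwrite('pics/k.png',manip.camera('wrist'))
E
```

```text
clock: 11.98
position: [0.498, 0.0216, 0.0931]
ee_rot: [0.994, 0.105, -0.001, 0.0]
ft_force: [-4.8, -1.8, -3.9]
grip_width: 0.457
[-4.84207648 -1.77196446 -3.89122097] [-0.1538208   0.99881095  0.12664417]
```

View pics/k.png

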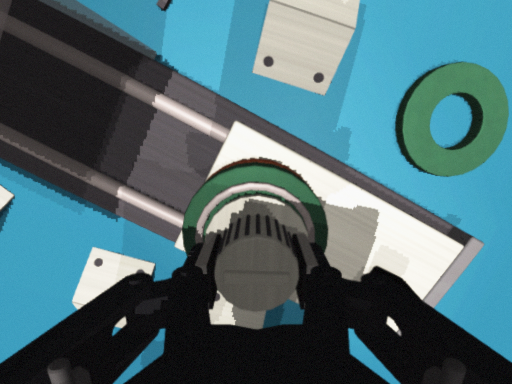

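The tool rose 5.5 mm with the cap unmoved in the jaws and only −4 N, so it's free. Lifting straight up to about 11 cm.

```bash
python3 -m handwheel '[[[0,0,-0.005,0,0,0,0.03],[0,0,-0.01,0,0,0,0.03],[0,0,-0.016,0,0,0,0.03],[0,0,-0.024,0,0,0,0.03],[0,0,-0.024,0,0,0,0.03]]]'
python3 -m handwheel '[[[0,0,-0.015,0,0,0,0.03],[0,0,-0.035,0,0,0,0.03],[0,0,-0.055,0,0,0,0.03],[0,0,-0.075,0,0,0,0.03],[0,0,-0.09,0,0,0,0.03],[0,0,-0.09,0,0,0,0.03],[0,0,-0.09,0,0,0,0.03]]]'
python3 - <<'E'
from h import *
o=manip.get_obs(); print(o['ft_force'],o['position'],o['grip_width'],o['joint_velocities'].round(3))
cv2.imwrite('pics/l.png',cv2.resize(manip.camera('side')[60:300,110:370],(650,600),interpolation=cv2.INTER_CUBIC))
cv2.imwrite('pics/m.png',manip.camera('wrist'))
cv2.imwrite('pics/n.png',manip.camera('scene'))
E
```

```text
clock: 12.65
position: [0.4996, 0.022, 0.1185]
ee_rot: [0.994, 0.105, 0.001, -0.0]
ft_force: [0.5, 0.9, -1.5]
grip_width: 0.455
clock: 13.52
position: [0.4982, 0.0218, 0.2067]
ee_rot: [0.994, 0.105, -0.0, 0.0]
ft_force: [0.6, 0.8, -1.0]
grip_width: 0.457
[ 0.64188486  0.84366154 -0.97454256] [0.4981915  0.0218023  0.20674098] 0.4569874900526496 [ 0.001  0.006 -0.002  0.007 -0.     0.002  0.001]
```

View pics/l.png

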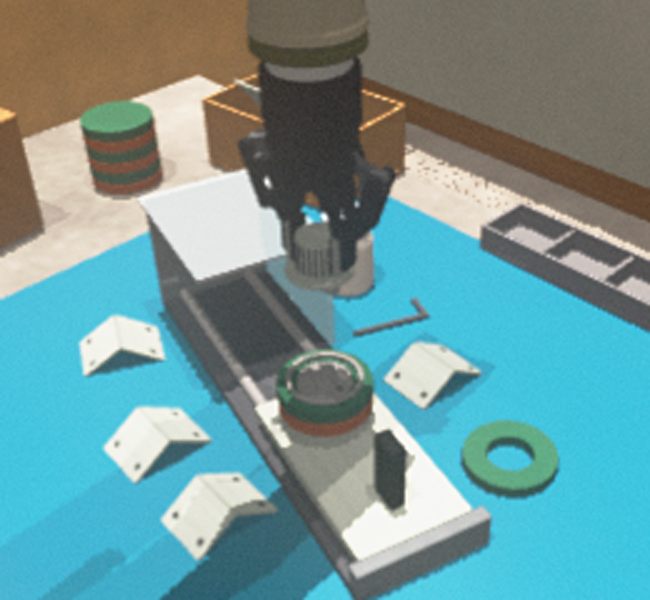

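View pics/m.png

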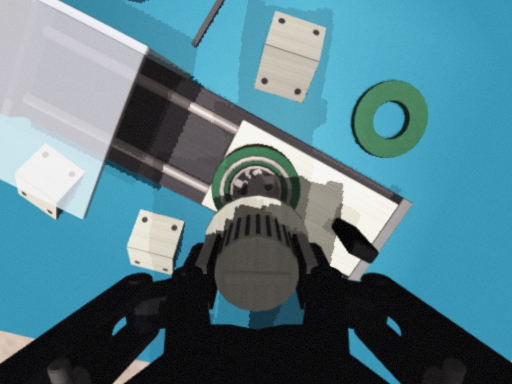

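View pics/n.png

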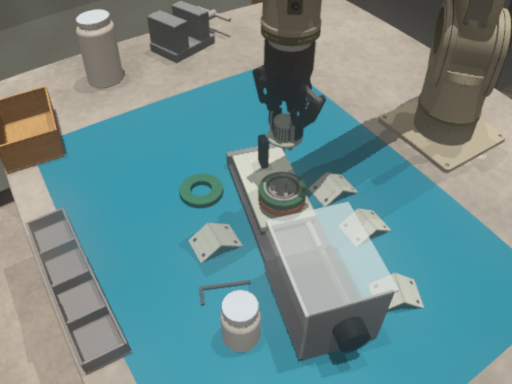

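```bash
python3 - <<'E'
import cv2,numpy as np
a=cv2.imread("pics/m.png")[170:290,310:430]; b=cv2.imread("pics/e_raw.png")[150:240,185:320]
cv2.imwrite("pics/o.png",np.hstack([cv2.resize(a,(390,390),interpolation=cv2.INTER_CUBIC),cv2.resize(b,(400,390),interpolation=cv2.INTER_CUBIC)]))
E
```

```text
(no output)
```

View pics/o.png

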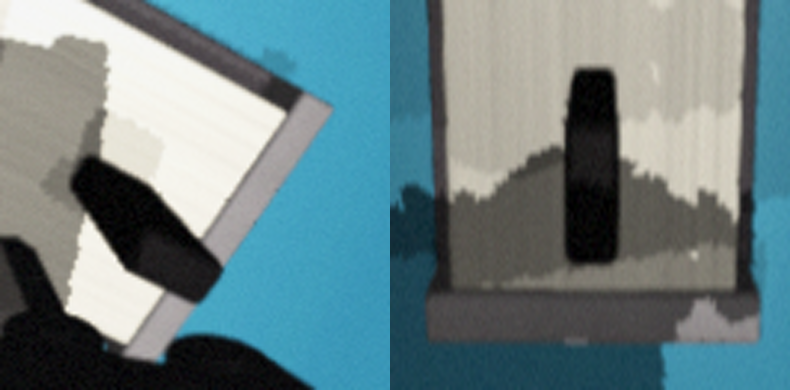

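```bash
python3 - <<'E'
from h import *
c=manip.calibration("wrist"); o=manip.get_obs(); V=wview(c,o)
oe=dict(position=np.array([.46596537,-.10077979,.19040282]),ee_rot=np.array([.796,.605,.002,.001])/np.linalg.norm([.796,.605,.002,.001]))
out=[]
for f,VV,(x0,y0,s) in [("m",V,(310,170,120)),("e_raw",wview(c,oe),(195,120,120))]:
    im=cv2.imread(f"pics/{f}.png")[y0:y0+s,x0:x0+s]; im=cv2.resize(im,(400,400),interpolation=cv2.INTER_CUBIC); k=400/s
    y=-.02-.171
    L=np.array([[-.008,y-.015,.105],[.008,y-.015,.105],[.008,y+.015,.105],[-.008,y+.015,.105],
      [-.055,-.070-.171+.0+.0,.036],[.055,-.241,.036]])
    u=(proj(w(P0,L),c,VV)-[x0,y0])*k
    print(f,u.round(0).tolist())
    for q in u: cv2.circle(im,tuple(int(v) for v in q),3,(0,0,255),-1)
    out.append(im)
cv2.imwrite("pics/p.png",np.hstack(out))
E
```

```text
m [[204.0, 311.0], [234.0, 268.0], [150.0, 226.0], [121.0, 270.0], [140.0, 354.0], [305.0, 116.0]]
e_raw [[169.0, 307.0], [230.0, 306.0], [230.0, 194.0], [167.0, 194.0], [40.0, 339.0], [359.0, 338.0]]
```

View pics/p.png

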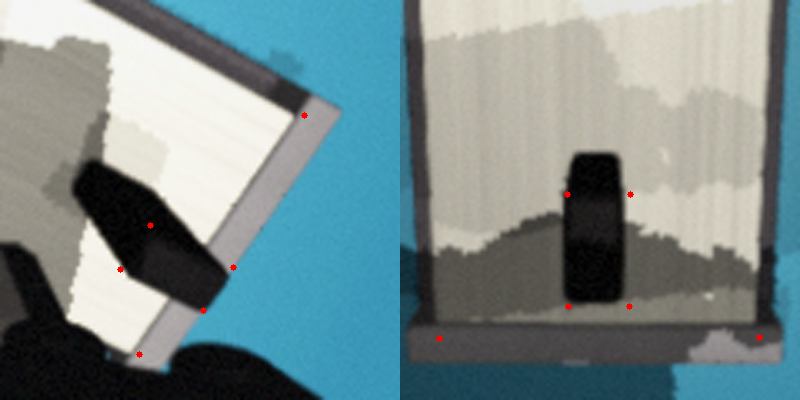

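The carriage is still against the stop: fin-to-model offset is about −0.5 to −1 mm now and was −1.6 mm before the twist. The cap is held 12 cm up, and the brackets, disc, jar and hex key look unmoved. Handing in.

```bash
python3 -c "
from workcell import manip
manip.hand_in(); o=manip.get_obs(); print(o['clock'],o['position'],o['grip_width'])"
```

```text
the job is handed in; nothing more can be done
the job is handed in; nothing more can be done
```

The carriage is at its stop, and the cap is off the spindle and held up in the gripper. I handed the job in at about 13.7 s.

- **Carriage:** I pulled it out by the fin with the cap still on. Travel was about 0.17 m, and the force then rose to 17 N with no more movement.
- **Cap:** I gripped the knob and tried clockwise (seen from above) first. It turned freely past 20° and met the end stop at about 63°, so that was the unlocking direction and I didn't need to try anticlockwise. It lifted out with only a few newtons of force.
- **Last checks:** The cap was about 119 mm above where it sat, with the jaws closed on about 39 mm. The pictures show the bare hub, the plate against the stop, and the bystanders apparently where they were.
- **Small disagreements:** From the pictures, the cap and fin sat about 1–2 mm away from where my fitted model put them. The fin's offset was −1.6 mm before the twist and about −0.5 to −1 mm after. That is within what I can measure, so a carriage shift of up to about 1 mm can't be ruled out.

The state can't be read after handing in, so I have no check from after that point.

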